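# Put the inlay tools back in their marble pots

## Robot

A 6-joint arm with a two-finger parallel gripper is mounted at the origin on the work surface. World frame = base frame: x ahead of the robot, y to its left, z up, the work surface at z = 0. Lengths are in m, angles in rad, forces in N, time in s.
With the tool pointing down it reaches from about 0.4 to 0.825 m from the base axis. Payload 7 kg.
Tool frame: the origin (TCP) lies between the finger pads; the fingertips stand 25 mm ahead of it and the grasp point (between the pads) lies 6 mm ahead of it (robot.nose_length is the distance from the TCP to the fingertips, in m); z points along the fingers, y is the line along which they close (so a half turn about z gives the same grasp; the last joint's range is limited). The gripper opens to 85 mm and grips with 20 to 120 N. Pads are 22 mm wide; open, the fingers measure 114 mm over their backs; the gripper's body (76 mm by 85 mm) begins 54 mm behind the grasp point. The pads swing forward as they close: fully open they stand 13 mm farther back than shut.
Start: joints at [1.583, 0.359, 0.012, 0, -1.224, -0.288], TCP at [0.184, 0.649, 0.256] pointing down, gripper open.
Joint ranges: [-3.07, 3.07], [-1.43, 2.12], [-1.02, 1.25], [-3.03, 1.67], [-3.05, -0], [-3.03, 3.03]. Speed limits (rad/s): [2.39, 2.39, 3.01, 3.14, 3.14, 3.14].

## Interface

Orientations are given as a unit quaternion [w, x, y, z].
In Python, from plant import robot, viewer, spotter gives the robot as it stands. The module is installed in compiled form; this text tells all that it offers.
- The arm moves only by the tool play_rows, never from a script. Its argument "plan" is a list that holds one entry, the list of rows, each a list of 7 numbers: the shift along the tool's x, y, z in mm, then the turn, a rotation vector about the tool's x, y, z in units of 5 degrees (1.0 is 5 degrees), then the finger opening in mm, from 0 to 85.4. In form: [[[tx, ty, tz, wx, wy, wz, jaw], ...]]. A call has 1 to 20 rows; each row is the pose to reach, as a shift and turn from the pose commanded when the call began, along the tool's axes at that moment; what a row does not reach only later rows make up. A row lasts 1/10 s, in which the tool goes at most 50 mm and 8.59 degrees, less where a joint would pass 70% of its speed; a pose out of reach is approached as far as the arm can. A call with a gripper value outside its range is refused whole. The fingers move at their own pace and stop on an object; "grip_force" is the grip in N (left out, the last holds). Time passes only in rows, so rows that repeat a pose let the fingers close. It gives the time, the measured TCP pose, the force, the opening and the grip force at its end, in the units of the state.
- robot.read_state(): the state, without advancing time (a new reading comes with each control period).
- viewer.grab_frame(name): name is "scene" or "side" or "wrist"; returns the picture (420x560x3 uint8, red, green, blue); there is no depth.
- viewer.calibration(name): a dict with "fx", "fy", "cx", "cy" (pixels), "R" (3x3) and "t" (3): a world point X has camera coordinates R X + t; the wrist camera has in their place "tool_from_camera" (4x4, takes a point from camera to tool coordinates, whose origin is the TCP and whose axes are the flange's). Camera axes: x right, y down, z forward; pixel columns grow to the right and rows downward; lengths in m; the calibration is good to about 2 mm. A picture is of the moment at which its call begins: read the wrist's pose just before it. calibration takes no time and is no camera call.
- robot.finish_job(): hands the job in; it is judged then, once.
Trained networks look in the newest picture that a camera, given by its name, has taken for a name from the list of things; names that differ only in an ending like _2 or _b are one class to them, and where a whole thing is asked for, a point or a joint stands for the part that bears it (a point fixed in the world has none). Each returns a list of dicts, best first, with "confidence" (0 to 1); they miss things now and then, are a little off and sometimes report something else, mostly with a low value. They report only what shows in the picture. A call takes as long as a camera call.
- spotter.find_in(camera, target): "uv" ([column, row] in pixels, amid what is visible of it).
- spotter.outline_of(camera, target): "pixels" (420x560 bool, what is visible of it) and "uv" ([column, row] in pixels, amid what is visible of it).
The state is a dict: "clock": time; "joint_pos": joint angles; "dq": joint speeds; "joint_torque": joint torques, N m; "eef_pos": TCP position; "tcp_rot": TCP orientation; "wrist_force": force on the tool from outside, world axes, zero at the start; "ft_torque": the same for the moment, N m; "width": opening from 0.0 (shut) to 1.0 (fully open); "finger_force": force on a finger pad.
Only numpy, scipy, OpenCV 4.12 (cv2) and the standard library are available. Lean on these libraries where they do the work, as an engineer would, in place of code of your own. Each camera call takes 0.05 s, during which the arm holds its last target. There are 200 camera calls.

## Task

Put the two hand tools away: first stand the slim scriber upright in the narrow marble pot, then stand the stout chisel upright in the wide marble pot, both tip down. The cork floors in the pots sit at unknown depths, so lower each tool gently until you feel it seat on the cork before letting go; do not drop or ram it. Leave the glue bottle, the bowl and the blue stone where they are.

Things in the scene. Friction and masses are not known exactly. Their poses are not given: they have to be found in the camera images.
- scriber: Slim scriber, 180 mm long, about 60 g (+-30 %): round pale wooden handle 18 mm thick, from 55 to 180 mm above the tip; below it a steel needle 7 mm thick with a blunt 4 mm end. Origin: centre of the tip; z runs along the axis from tip to handle end. Starts leaning in its rest, handle end up, 35 degrees off vertical, towards the robot.
- chisel: Stout chisel, 180 mm long, about 150 g (+-30 %): round pale wooden handle 32 mm thick, from 55 to 180 mm above the tip; below it a flat steel blade 24 mm wide (its y), 6 mm thick (x). Too thick for the narrow pot. Origin: centre of the cutting edge (tip); z runs along the axis from tip to handle end. Starts leaning in its rest, handle end up, 35 degrees off vertical, towards the robot.
- rest_slim: Wooden tool rest, fixed: 130 x 55 mm base plate (origin: centre of its underside) with a railed plank sloping up at 55 degrees to the rest's own -x (robot side) and a stop ledge at its foot; about 120 mm tall. The scriber leans in it, its tip on the ledge at (30, 0, 30) mm in the rest's frame. Plank and rails reach 115 mm from the tip; the upper 65 mm of handle is free.
- rest_stout: Wooden tool rest, fixed: 130 x 69 mm base plate (origin: centre of its underside) with a railed plank sloping up at 55 degrees to the rest's own -x (robot side) and a stop ledge at its foot; about 120 mm tall. The chisel leans in it, its tip on the ledge at (30, 0, 30) mm in the rest's frame. Plank and rails reach 115 mm from the tip; the upper 65 mm of handle is free.
- pot_narrow: The narrow upright round pot of white marble, fixed to the bench, open at the top: 120 mm tall, bore 28 mm, outside 48 mm across. Origin: centre of its underside, z up. Inside is a firm cork floor whose top lies 12 to 32 mm above the bench, differently in each pot and each time: it must be felt for.
- pot_wide: The wide upright round pot of white marble, fixed to the bench, open at the top: 120 mm tall, bore 44 mm, outside 64 mm across. Origin: centre of its underside, z up. Inside is a firm cork floor whose top lies 12 to 32 mm above the bench, differently in each pot and each time: it must be felt for.
- glue: Bystander: small white glue bottle with a red cap, 36 mm across, 110 mm tall, standing loose beyond the work. Origin: centre of its underside.
- bowl: Bystander: loose marble bowl, 140 mm across, 50 mm tall, beyond the work. Origin: centre of its underside.
- stone: Bystander: loose lump of dark blue stone, 80 mm across, 48 mm tall, beyond the work. Origin: centre of its underside.

How it is judged:
On the way, in this order (a step that is already met when the one before it is completed fails the run):
1. the scriber, still held, stands in the narrow pot and rests on its floor (horizontal distance between scriber and pot_narrow below 0.02 m and z of scriber in the frame of pot_narrow below 0.04 m and angle between scriber's own z axis and vertical below 0.25 rad and contact force between scriber and pot_narrow above 0.7 N and contact force between the fingers and scriber above 1 N), for 0.1 s.
2. the chisel, still held, stands in the wide pot and rests on its floor (horizontal distance between chisel and pot_wide below 0.02 m and z of chisel in the frame of pot_wide below 0.04 m and angle between each of chisel, scriber's own z axis and vertical below 0.25 rad and contact force between chisel and pot_wide above 0.7 N and contact force between the fingers and chisel above 1 N and horizontal distance between scriber and pot_narrow below 0.02 m and z of scriber in the frame of pot_narrow below 0.04 m), for 0.1 s.
At the end, for the whole second after the job is handed in: The scriber stands tip down in the narrow pot and the chisel in the wide pot, each with its tip within 20 mm of the pot's axis and less than 40 mm above the pot's underside, leaning less than 0.25 rad from vertical, released and at rest (horizontal distance between scriber and pot_narrow below 0.02 m and z of scriber in the frame of pot_narrow below 0.04 m and angle between each of scriber, chisel's own z axis and vertical below 0.25 rad and linear speed of each of scriber, chisel below 0.02 m/s and angular speed of each of scriber, chisel below 0.2 rad/s and horizontal distance between chisel and pot_wide below 0.02 m and z of chisel in the frame of pot_wide below 0.04 m); the robot touches nothing.
It fails at once if the scriber is dropped or knocked loose (moves faster than 0.4 m/s with no finger on it) (contact force between the fingers and scriber below 0.05 N and linear speed of scriber above 0.4 m/s).
It fails at once if the chisel is dropped or knocked loose (moves faster than 0.4 m/s with no finger on it) (contact force between the fingers and chisel below 0.05 N and linear speed of chisel above 0.4 m/s).
It fails at once if a tool is rammed into its pot (more than 40 N) (contact force between scriber and pot_narrow above 40 N or contact force between chisel and pot_wide above 40 N).
It fails at once if the glue bottle, the bowl or the blue stone is moved by more than 30 mm (distance of any of glue, bowl, stone from where it was at the start of the episode above 0.03 m).
It also fails if it takes over 69 s, if anything falls off the work surface, if the arm or the gripper's body presses on something with over 40 N, if the wrist force passes 120 N, or if a joint passes its speed limit or range.

## Working session

There is one attempt and no reset: what is moved stays moved. The work goes in short steps, Python scripts to look and compute and a tool call to move; the robot and the scene stay as the last step left them, time stands still between calls to the robot, and variables do not carry over. Pictures are saved under pics/ and viewed, at most 10 in all, crops included, and the job is handed in when it is done.

Besides the shell and the picture viewer there is one more tool, called after "Emit:" as name(argument=value, ...) on one line, values as JSON. play_rows: Moves the arm, as the interface text tells. Its arguments: {"type":"object","properties":{"plan":{"type":"array","items":{"type":"array","items":{"type":"array","items":{"type":"number"}}}},"grip_force":{"type":"number"}},"required":["plan"]}

```bash
mkdir -p pics
cat > h.py <<'E'
import numpy as np, cv2
from plant import robot, viewer, spotter
from scipy.spatial.transform import Rotation as Ro
def cam(n):
    c=viewer.calibration(n); K=np.array([[c['fx'],0,c['cx']],[0,c['fy'],c['cy']],[0,0,1.]])
    return K,np.array(c['R']),np.array(c['t'])
def proj(n,X):
    K,R,t=cam(n); p=(R@np.atleast_2d(X).T+t[:,None]); q=K@p; return (q[:2]/q[2]).T
def onplane(n,uv,z):
    K,R,t=cam(n); d=R.T@np.linalg.inv(K)@np.array([uv[0],uv[1],1.]); o=-R.T@t
    return o+d*(z-o[2])/d[2]
def save(n,f):
    im=viewer.grab_frame(n); cv2.imwrite('pics/'+f,im[:,:,::-1]); return im
E
python3 - <<'E'
from h import *
s=robot.read_state(); print({k:np.round(v,3).tolist() for k,v in s.items()})
ims=[save(n,n+'0.png') for n in('scene','side')]
for n in('scene','side'):
    K,R,t=cam(n); print(n,K[0,0],np.round(-R.T@t,3),np.round(R[2],2))
    for o in 'scriber chisel rest_slim rest_stout pot_narrow pot_wide glue bowl stone'.split():
        r=spotter.outline_of(n,o)
        for q in r[:2]:
            ys,xs=np.nonzero(q['pixels']); print(o,round(q['confidence'],2),np.round(q['uv']),xs.min(),xs.max(),ys.min(),ys.max(),np.round(onplane(n,q['uv'],0.05),3))
cv2.imwrite('pics/a.png',np.vstack([np.hstack(ims)])[:,:,::-1])
E
```

```text
{'clock': 0.0, 'joint_pos': [1.583, 0.359, 0.011, -0.0, -1.224, -0.288], 'dq': [-0.0, -0.001, 0.002, -0.001, -0.0, 0.001], 'joint_torque': [-0.0, -58.333, 29.342, 6.937, -0.006, -0.0], 'eef_pos': [0.184, 0.649, 0.255], 'tcp_rot': [0.001, 0.99, -0.138, -0.0], 'wrist_force': [0.038, 0.944, 1.118], 'ft_torque': [-0.016, 0.012, 0.008], 'finger_force': 0.0, 'width': 1.0}
scene 523.4037434246129 [ 1.169 -0.584  1.046] [-0.41  0.47 -0.78]
scriber 0.95 [259. 141.] 243 278 117 176 [0.463 0.133 0.05 ]
chisel 0.62 [132. 263.] 109 159 227 303 [ 0.51  -0.334  0.05 ]
rest_slim 0.65 [263. 172.] 243 290 142 193 [0.544 0.059 0.05 ]
rest_stout 0.98 [145. 299.] 118 175 249 321 [ 0.601 -0.375  0.05 ]
rest_stout 0.32 [263. 172.] 242 291 141 194 [0.547 0.058 0.05 ]
pot_narrow 0.61 [222. 202.] 211 234 178 223 [ 0.538 -0.08   0.05 ]
pot_wide 0.8 [328. 104.] 317 341 84 129 [0.509 0.374 0.05 ]
glue 0.65 [310. 232.] 303 320 214 250 [ 0.755 -0.009  0.05 ]
bowl 0.79 [242. 307.] 211 275 278 337 [ 0.77  -0.251  0.05 ]
stone 0.75 [373. 175.] 357 385 164 190 [0.763 0.236 0.05 ]
side 516.6005459315647 [ 0.258 -0.818  0.672] [ 0.34  0.75 -0.57]
scriber 0.87 [222. 177.] 205 255 156 206 [0.54  0.206 0.05 ]
chisel 0.78 [335. 310.] 303 373 279 351 [ 0.583 -0.283  0.05 ]
rest_slim 0.82 [228. 221.] 206 259 179 236 [0.497 0.029 0.05 ]
rest_stout 0.72 [334. 360.] 298 388 312 388 [ 0.532 -0.377  0.05 ]
rest_stout 0.6 [416. 271.] 379 454 245 301 [ 0.766 -0.255  0.05 ]
pot_narrow 0.75 [266. 239.] 256 280 211 273 [ 0.547 -0.059  0.05 ]
pot_narrow 0.23 [413. 272.] 379 454 246 301 [ 0.76  -0.253  0.05 ]
pot_wide 0.79 [197. 147.] 184 210 122 173 [0.525 0.375 0.05 ]
glue 0.66 [349. 205.] 338 356 179 226 [ 0.759 -0.016  0.05 ]
bowl 0.6 [415. 271.] 379 454 246 302 [ 0.765 -0.253  0.05 ]
stone 0.63 [297. 161.] 282 310 152 175 [0.733 0.208 0.05 ]
```

View pics/scene0.png

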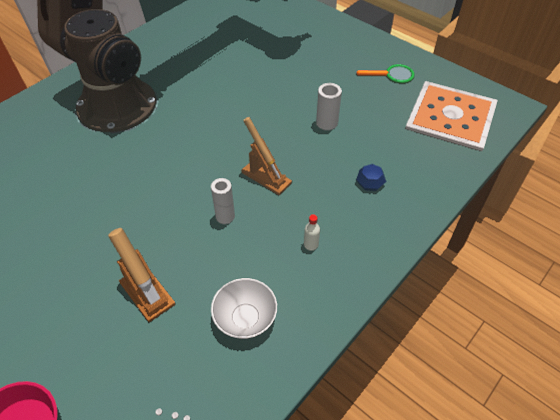

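View pics/side0.png

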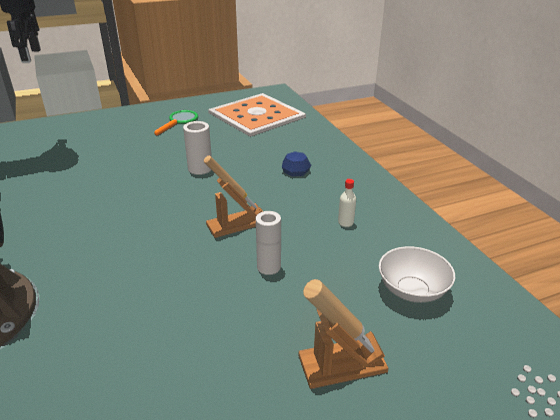

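The scene view shows everything: scriber handle end (248,122), chisel (120,235), narrow pot (222,200), wide pot (328,105); the side view agrees. The outlines look good apart from the duplicates. Next I fit silhouettes to both views.

```bash
cat > fit.py <<'E'
from h import *
from scipy.optimize import minimize
a=np.linspace(0,2*np.pi,40,endpoint=False)
def ring(r,z,sy=None): return np.c_[r*np.cos(a),(sy or r)*np.sin(a),0*a+z]
def poly(m,uv):
    h=cv2.convexHull(uv.astype(np.float32))
    cv2.fillPoly(m,[np.round((h+0.5)*4*16-8).astype(np.int32)],1,shift=4)
def parts(name):
    if name=='pot_narrow':return [np.r_[ring(.024,0),ring(.024,.12)]]
    if name=='pot_wide':return [np.r_[ring(.032,0),ring(.032,.12)]]
    if name=='scriber':return [np.r_[ring(.009,.055),ring(.009,.18)],np.r_[ring(.0035,.055),ring(.002,0)]]
    if name=='chisel':return [np.r_[ring(.016,.055),ring(.016,.18)],np.array([[x,y,z] for x in(-.003,.003) for y in(-.012,.012) for z in(0,.055)])]
def pose(name,p):
    if 'pot' in name: return np.eye(3),np.array([p[0],p[1],0])
    return Ro.from_euler('z',p[2]).as_matrix()@Ro.from_euler('y',-35,degrees=True).as_matrix(),np.array([p[0],p[1],.030])
def cost(name,p,masks,pr):
    R,t=pose(name,p); c=0
    for n,M in masks.items():
        m=np.zeros((1680,2240),np.uint8)
        for P in parts(name): poly(m,pr(n,P@R.T+t))
        c+=1-(m&M).sum()/(m|M).sum()
    return c
def fit(name,masks,p0,pr=proj):
    f=lambda p:cost(name,p,masks,pr)
    d=np.array([.01,.01,.15])[:len(p0)]
    r=minimize(f,p0,method='Nelder-Mead',options=dict(initial_simplex=np.vstack([p0]+[np.array(p0)+d*e for e in np.eye(len(p0))]),xatol=1e-4,fatol=1e-4))
    return r.x,r.fun
def up(q): return cv2.resize(q.astype(np.uint8),None,fx=4,fy=4,interpolation=cv2.INTER_NEAREST)
E
python3 - <<'E'
from fit import *
ims={n:viewer.grab_frame(n) for n in('scene','side')}
G={'pot_narrow':[.54,-.07],'pot_wide':[.52,.375],'scriber':[.55,.06,0],'chisel':[.59,-.37,0]}
for o,p0 in G.items():
    ms={n:up(spotter.outline_of(n,o)[0]['pixels']) for n in ims}
    for sub in (['scene','side'],['scene'],['side']):
        x,c=fit(o,{n:ms[n] for n in sub},p0); print(o,sub,np.round(x,4),round(c,3))
        if len(sub)==2:
            R,t=pose(o,x)
            for n in ims:
                for P in parts(o):
                    h=cv2.convexHull(proj(n,P@R.T+t).astype(np.float32)); cv2.polylines(ims[n],[np.round(h*16).astype(np.int32)],True,(0,255,0),1,cv2.LINE_AA,4)
o=np.hstack([ims['scene'][70:340,90:350],ims['side'][110:380,170:430]])
cv2.imwrite('pics/fit.png',cv2.resize(o,None,fx=1.5,fy=1.5)[:,:,::-1])
E
```

```text
pot_narrow ['scene', 'side'] [ 0.5424 -0.0818] 0.126
pot_narrow ['scene'] [ 0.5434 -0.082 ] 0.075
pot_narrow ['side'] [ 0.5421 -0.0828] 0.051
pot_wide ['scene', 'side'] [0.5226 0.3567] 0.171
pot_wide ['scene'] [0.5218 0.3573] 0.067
pot_wide ['side'] [0.5225 0.3551] 0.103
scriber ['scene', 'side'] [0.578  0.0851 0.0574] 0.393
scriber ['scene'] [0.5803 0.0841 0.059 ] 0.12
scriber ['side'] [ 0.5772  0.0527 -0.2604] 0.375
chisel ['scene', 'side'] [ 0.609  -0.3572 -0.1525] 0.22
chisel ['scene'] [ 0.6093 -0.3574 -0.1553] 0.058
chisel ['side'] [ 0.6096 -0.3572 -0.1191] 0.142
```

View pics/fit.png

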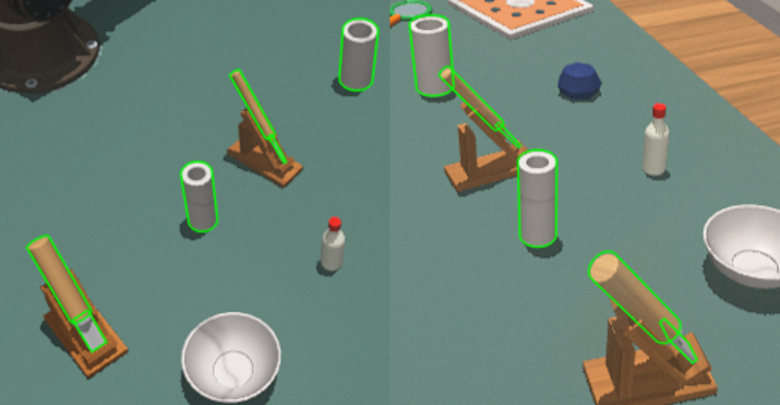

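The fits hug both views: pots and tools agree across cameras to about 1–2 mm, and the scriber's yaw is about 0.057 rad. I'll grip each tool from its handle end, with the gripper coaxial to it, so it ends up pointing straight down over the pot.

```bash
cat > mv.py <<'E'
from h import *
SC=(np.array([.578,.085,.03]),.058); CH=(np.array([.609,-.357,.03]),-.15)
PN=np.array([.5425,-.082]); PW=np.array([.5225,.3565])
def st():
    s=robot.read_state(); q=s['tcp_rot']; return np.array(s['eef_pos']),Ro.from_quat([q[1],q[2],q[3],q[0]])
def tool_pose(T,s):  # gripper coaxial with leaning tool, TCP at s
    tip,yaw=T; ax=np.array([-np.sin(np.radians(35))*np.cos(yaw),-np.sin(np.radians(35))*np.sin(yaw),np.cos(np.radians(35))])
    return tip+s*ax, frame(-ax,[np.sin(yaw),-np.cos(yaw),0])
def frame(z,y):
    z=np.array(z,float);y=np.array(y,float); return Ro.from_matrix(np.c_[np.cross(y,z),y,z])
def down(yaw): return frame([0,0,-1],[np.sin(yaw),-np.cos(yaw),0])
def rel(p,R,cur=None):
    p0,R0=cur or st()
    return np.round(np.r_[R0.inv().apply(p-p0)*1000, (R0.inv()*R).as_rotvec(degrees=True)/5],1).tolist()
E
python3 - <<'E'
from mv import *
p,R=tool_pose(SC,.255); print(p,rel(p,R))
E
```

```text
[0.43198395 0.07652156 0.23888377] [394.8, 483.7, 17.4, 1.2, 6.9, -3.7]
```

Emit:
play_rows(plan=[[[395,484,17,0,0,-3.7,85],[395,484,17,0,0,-3.7,85],[395,484,17,0,0,-3.7,85],[395,484,17,0,0,-3.7,85],[395,484,17,0,0,-3.7,85],[395,484,17,0,0,-3.7,85],[395,484,17,0,0,-3.7,85],[395,484,17,0,0,-3.7,85],[395,484,17,1.2,6.9,-3.7,85],[395,484,17,1.2,6.9,-3.7,85],[395,484,17,1.2,6.9,-3.7,85],[395,484,17,1.2,6.9,-3.7,85],[395,484,17,1.2,6.9,-3.7,85],[395,484,17,1.2,6.9,-3.7,85],[395,484,17,1.2,6.9,-3.7,85],[395,484,17,1.2,6.9,-3.7,85],[395,484,17,1.2,6.9,-3.7,85],[395,484,17,1.2,6.9,-3.7,85],[395,484,17,1.2,6.9,-3.7,85],[395,484,17,1.2,6.9,-3.7,85]]])

```text
clock: 3.5
eef_pos: [0.4513, 0.0766, 0.2769]
tcp_rot: [-0.013, 0.961, 0.029, 0.273]
wrist_force: [1.0, -0.6, -0.1]
width: 0.994
finger_force: 0.0
```

```bash
cat >> mv.py <<'E'
def wproj(cur,X):
    c=viewer.calibration('wrist'); T=np.array(c['tool_from_camera']); p0,R0=cur
    q=(R0.inv().apply(np.atleast_2d(X)-p0)-T[:3,3])@T[:3,:3]
    return np.c_[c['fx']*q[:,0]/q[:,2]+c['cx'],c['fy']*q[:,1]/q[:,2]+c['cy']]
E
python3 - <<'E'
from mv import *
import fit as F
cur=st(); im=save('wrist','w1.png'); print(cur[0]); p,R=tool_pose(SC,.155); print(rel(p,R,cur))
T=np.array(viewer.calibration('wrist')['tool_from_camera']); print(np.round(T,3))
r=spotter.outline_of('wrist','scriber'); print([(q['confidence'],q['uv'],q['pixels'].sum()) for q in r])
im=im.copy()
Rm,t=F.pose('scriber',[.578,.085,.058])
for P in F.parts('scriber'):
    h=cv2.convexHull(wproj(cur,P@Rm.T+t).astype(np.float32)); cv2.polylines(im,[np.round(h).astype(np.int32)],True,(0,255,0),1)
if r:
    cs,_=cv2.findContours(r[0]['pixels'].astype(np.uint8),0,2); cv2.drawContours(im,cs,-1,(255,0,0),1)
    pr=lambda n,X:wproj(cur,X)
    print(F.fit('scriber',{'w':F.up(r[0]['pixels'])},[.578,.085,.058],pr))
cv2.imwrite('pics/w1.png',im[:,:,::-1])
E
```

```text
[0.4513427  0.07661608 0.27685409]
[-30.7, 0.3, 122.0, -0.1, 0.7, -0.0]
[[-0.    -0.965 -0.261  0.067]
 [ 1.    -0.     0.002  0.001]
 [-0.002 -0.261  0.965 -0.117]
 [ 0.     0.     0.     1.   ]]
[(0.62, [279.0, 236.9], np.int64(1134))]
(array([0.58133773, 0.08070459, 0.05193459]), np.float64(0.06358771884253722))
```

View pics/w1.png

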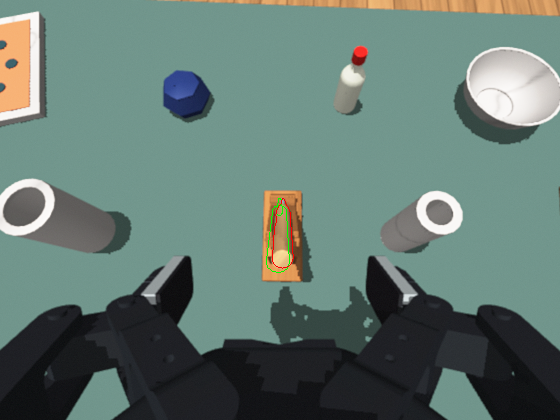

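The wrist view shows the scriber centred at (281,235) between the jaws, with its handle end at (281,259). My model's end shows about 8 px lower. The arm also stopped short of the pose, so I'll check the joints and refine with all three views.

Run:
```python
from mv import *
import fit as F
cur=st(); print(np.round(robot.read_state()['joint_pos'],3)); viewer.grab_frame('wrist')
ms={'wrist':F.up(spotter.outline_of('wrist','scriber')[0]['pixels'])}
mw={'wrist':F.up(spotter.outline_of('wrist','pot_narrow')[0]['pixels'])}
for n in('scene',):
    viewer.grab_frame(n); r=spotter.outline_of(n,'scriber'); print(n,r[0]['confidence'],r[0]['uv'],r[0]['pixels'].sum())
    ms[n]=F.up(r[0]['pixels'])
pr=lambda n,X:wproj(cur,X) if n=='wrist' else proj(n,X)
print(F.fit('scriber',ms,[.58,.083,.055],pr))
print('pot',F.fit('pot_narrow',mw,[.5425,-.082],pr))
```

```text
[ 0.797 -0.352 -1.016  0.683 -0.581  0.317]
scene 0.77 [257.1, 136.0] 311
(array([0.58121787, 0.08154415, 0.0612428 ]), np.float64(0.39014534580811344))
pot (array([ 0.54439702, -0.08428982]), np.float64(0.04144400227401934))
```

```bash
cat >> mv.py <<'E'
SC=(np.array([.5795,.083,.03]),.058); PN=np.array([.543,-.083])
def grasp(T,s,tilt,back=0):
    tip,yaw=T; c,sn=np.cos(yaw),np.sin(yaw); k=np.radians(35); t=np.radians(tilt)
    g=tip+s*np.array([-np.sin(k)*c,-np.sin(k)*sn,np.cos(k)])
    z=np.array([np.sin(t)*c,np.sin(t)*sn,-np.cos(t)])
    return g-z*(.006+back), frame(z,[sn,-c,0])
E
python3 - <<'E'
from mv import *
for b in(.08,0): p,R=grasp(SC,.147,20,b); print(p,rel(p,R))
E
```

```text
[0.46596177 0.07640739 0.23122892] [-11.7, 0.8, 46.6, -0.1, -2.3, -0.0]
[0.49327737 0.07799347 0.15605351] [-28.0, 1.6, 124.9, -0.1, -2.3, -0.0]
```

Emit:
play_rows(plan=[[[-12,1,46,0,-2.3,0,85],[-12,1,46,0,-2.3,0,85],[-12,1,46,0,-2.3,0,85],[-12,1,46,0,-2.3,0,85],[-12,1,46,0,-2.3,0,85]]])

```text
clock: 4.35
eef_pos: [0.465, 0.0757, 0.2316]
tcp_rot: [-0.01, 0.984, 0.03, 0.176]
wrist_force: [-1.1, 0.1, 0.5]
width: 0.994
finger_force: 0.0
```

Run:
```python
from mv import *
print(np.round(robot.read_state()['joint_pos'],3))
for b in(.08,0): p,R=grasp(SC,.147,20,b); print(p,rel(p,R))
```

```text
[ 0.727 -0.176 -0.838  0.35  -0.651  0.652]
[0.46596177 0.07640739 0.23122892] [0.8, -0.7, 0.7, -0.1, -0.1, 0.0]
[0.49327737 0.07799347 0.15605351] [0.4, 0.1, 80.7, -0.1, -0.1, 0.0]
```

Emit:
play_rows(plan=[[[0,0,20,0,0,0,85],[0,0,40,0,0,0,85],[0,0,55,0,0,0,85],[0,0,65,0,0,0,85],[0,0,73,0,0,0,85],[0,0,80,0,0,0,60],[0,0,80,0,0,0,45],[0,0,80,0,0,0,45]]])

```text
clock: 5.15
eef_pos: [0.4929, 0.0785, 0.1568]
tcp_rot: [-0.01, 0.984, 0.03, 0.176]
wrist_force: [-0.3, 0.1, 0.2]
width: 0.533
finger_force: 0.0
```

Run:
```python
from mv import *
import fit as F
cur=st(); print(cur[0],rel(*grasp(SC,.147,20),cur),np.round(robot.read_state()['joint_pos'],3)); im=save('wrist','w2.png')
r=spotter.outline_of('wrist','scriber')
im=im.copy()
if r:
    print(r[0]['confidence'],r[0]['uv']);cs,_=cv2.findContours(r[0]['pixels'].astype(np.uint8),0,2); cv2.drawContours(im,cs,-1,(255,0,0),1)
Rm,t=F.pose('scriber',[.5795,.083,.058])
for P in F.parts('scriber'):
    h=cv2.convexHull(wproj(cur,P@Rm.T+t).astype(np.float32)); cv2.polylines(im,[np.round(h).astype(np.int32)],True,(0,255,0),1)
cv2.imwrite('pics/w2.png',im[:,:,::-1])
```

```text
[0.49294987 0.07850485 0.15678762] [0.0, 0.5, 0.8, -0.1, -0.1, 0.0] [ 0.637 -0.019 -0.953  0.515 -0.376  0.538]
0.88 [280.7, 275.2]
```

View pics/w2.png

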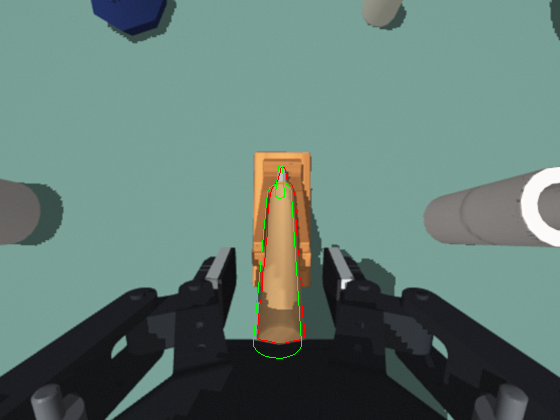

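The handle (column 280) sits midway between the pads (236 and 325) and the model overlay matches. I'll close the fingers.

Emit:
play_rows(plan=[[[0,0,0,0,0,0,25],[0,0,0,0,0,0,18],[0,0,0,0,0,0,10],[0,0,0,0,0,0,10],[0,0,0,0,0,0,10],[0,0,0,0,0,0,10],[0,0,0,0,0,0,10],[0,0,0,0,0,0,10]]], grip_force=60)

```text
clock: 6.05
eef_pos: [0.4932, 0.0788, 0.1568]
tcp_rot: [-0.01, 0.984, 0.03, 0.176]
wrist_force: [-2.4, -0.6, 5.1]
width: 0.197
finger_force: 58.4
```

```bash
cat >> mv.py <<'E'
def place(P,tipz,s,tilt,yaw):
    return grasp((np.r_[P,0],yaw),0,tilt)[0]+[0,0,tipz+s], grasp((np.r_[P,0],yaw),0,tilt)[1]
E
python3 - <<'E'
from mv import *
p,R=st()
print(rel(p+[0,0,.05],R),rel(p+[0.03,0,.14],R))
print(rel(*place(PN,.16,.147,-15,.058)))
E
```

```text
[17.3, -0.5, -46.9, 0.0, 0.0, 0.0] [76.6, 0.6, -121.0, 0.0, 0.0, 0.0]
[93.2, 163.1, -133.5, -0.1, -7.1, 0.0]
```

Emit:
play_rows(plan=[[[4,0,-10,0,0,0,10],[10,0,-28,0,0,0,10],[17,0,-47,0,0,0,10],[30,0,-70,0,0,0,10],[45,0,-92,0,0,0,10],[62,0,-110,0,-0.7,0,10],[77,1,-121,0,-1.5,0,10],[80,10,-124,0,-2.5,0,10],[82,28,-126,0,-3.5,0,10],[84,50,-128,0,-4.5,0,10],[86,75,-130,0,-5.5,0,10],[88,100,-131,0,-6.3,0,10],[90,123,-132,0,-6.8,0,10],[92,142,-133,0,-7.1,0,10],[93,155,-133.5,0,-7.1,0,10],[93,161,-133.5,0,-7.1,0,10],[93,163,-133.5,0,-7.1,0,10],[93,163,-133.5,0,-7.1,0,10],[93,163,-133.5,0,-7.1,0,10]]])

```text
clock: 7.95
eef_pos: [0.544, -0.0823, 0.3129]
tcp_rot: [-0.001, 0.991, 0.032, -0.132]
wrist_force: [-0.1, -0.3, -0.9]
width: 0.193
finger_force: 58.6
```

```bash
cat > held.py <<'E'
from mv import *
import fit as F, sys
from scipy.optimize import minimize
def axis_fit(name,p0,views=('scene','side'),out=None):
    """fit held tool: tip x,y,z and lean vector lx,ly (yaw of blade ignored)"""
    M={};ims={}
    for n in views:
        ims[n]=viewer.grab_frame(n).copy(); r=spotter.outline_of(n,name)
        if r: M[n]=F.up(r[0]['pixels']); print(n,round(r[0]['confidence'],2),np.round(r[0]['uv']),r[0]['pixels'].sum())
    def hulls(n,p):
        ax=np.array([p[3],p[4],1.]);ax/=np.linalg.norm(ax)
        R=Ro.align_vectors([ax],[[0,0,1.]])[0].as_matrix()
        return [proj(n,P@R.T+p[:3]) for P in F.parts(name)]
    def cost(p):
        c=0
        for n in M:
            m=np.zeros((1680,2240),np.uint8)
            for h in hulls(n,p): F.poly(m,h)
            c+=1-(m&M[n]).sum()/(m|M[n]).sum()
        return c
    p0=np.array(p0,float); d=np.diag([.006,.006,.006,.08,.08])
    r=minimize(cost,p0,method='Nelder-Mead',options=dict(initial_simplex=np.vstack([p0]+[p0+e for e in d]),xatol=1e-4,fatol=1e-4,maxiter=300))
    print(name,np.round(r.x,4),round(r.fun,3))
    if out:
        for n in ims:
            for h in hulls(n,r.x): cv2.polylines(ims[n],[np.round(cv2.convexHull(h.astype(np.float32))).astype(np.int32)],True,(0,255,0),1)
        u,v=proj('scene',p0[:3])[0],proj('side',p0[:3])[0]
        c=[cv2.resize(ims[n][max(0,int(q[1])-120):max(0,int(q[1])-120)+200,max(0,int(q[0])-90):max(0,int(q[0])-90)+180],(360,400)) for n,q in(('scene',u),('side',v))]
        cv2.imwrite('pics/'+out,np.hstack(c)[:,:,::-1])
    return r.x
E
python3 - <<'E'
from held import *
s=robot.read_state(); print(np.round(s['joint_pos'],3),np.round(s['wrist_force'],2),s['width']); print(rel(*place(PN,.16,.147,-15,.058)))
axis_fit('scriber',[*PN,.16,0,0],out='h1.png')
E
```

```text
[ 0.179  0.278  0.015 -0.039 -1.569  1.461] [-0.12 -0.32 -0.93] 0.19316573432726367
[0.5, 0.7, -0.1, -0.1, 0.0, 0.1]
scene 0.52 [218. 150.] 274
side 0.81 [264. 154.] 587
scriber [ 0.5403 -0.0801  0.1534  0.0061 -0.0028] 0.819
```

View pics/h1.png

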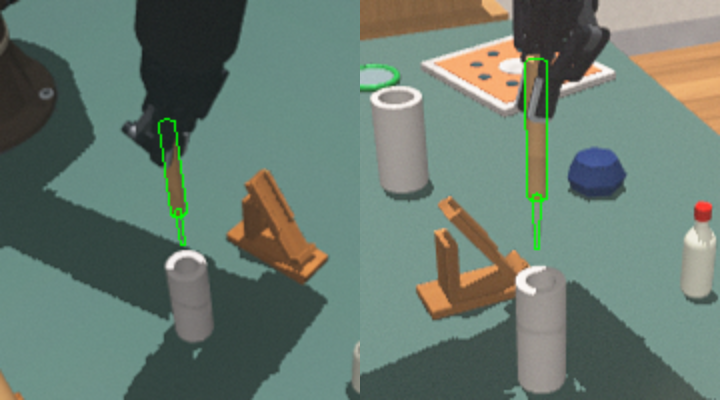

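The scriber hangs upright with its tip about 3 mm off the pot axis. I'll correct that and lower it to just inside the bore.

Emit:
play_rows(plan=[[[2,1.5,0,0,0,0,10],[7,1.5,19,0,0,0,10],[12,1.5,39,0,0,0,10],[15,1.5,48,0,0,0,10],[17.5,1.5,58,0,0,0,10],[17.5,1.5,58,0,0,0,10]]])

```text
clock: 8.75
eef_pos: [0.5456, -0.0837, 0.2508]
tcp_rot: [-0.0, 0.991, 0.032, -0.134]
wrist_force: [-0.9, -0.3, -0.5]
width: 0.196
finger_force: 58.6
```

Emit:
play_rows(plan=[[[2.6,0,9.7,0,0,0,10],[5.2,0,19.3,0,0,0,10],[7.8,0,29,0,0,0,10],[9.1,0,33.8,0,0,0,10],[9.1,0,33.8,0,0,0,10]]])

```text
clock: 9.25
eef_pos: [0.5454, -0.0835, 0.2159]
tcp_rot: [-0.0, 0.991, 0.032, -0.134]
wrist_force: [-0.2, -0.2, -1.1]
width: 0.192
finger_force: 58.6
```

Emit:
play_rows(plan=[[[1.3,0,4.8,0,0,0,10],[2.6,0,9.7,0,0,0,10],[3.6,0,13.5,0,0,0,10],[3.6,0,13.5,0,0,0,10]]])

```text
clock: 9.65
eef_pos: [0.5454, -0.0833, 0.2023]
tcp_rot: [-0.0, 0.991, 0.032, -0.133]
wrist_force: [0.1, -0.3, -1.2]
width: 0.193
finger_force: 58.6
```

Run:
```python
from held import *
s=robot.read_state(); print(np.round(s['wrist_force'],2),np.round(s['ft_torque'],2))
axis_fit('scriber',[.5425,-.082,.05,0,0],out='h2.png')
```

```text
[ 0.1  -0.32 -1.19] [ 0.02 -0.9   0.04]
scene 0.72 [223. 178.] 163
side 0.93 [265. 205.] 353
scriber [ 0.5424 -0.0813  0.048  -0.001  -0.0035] 1.07
```

View pics/h2.png

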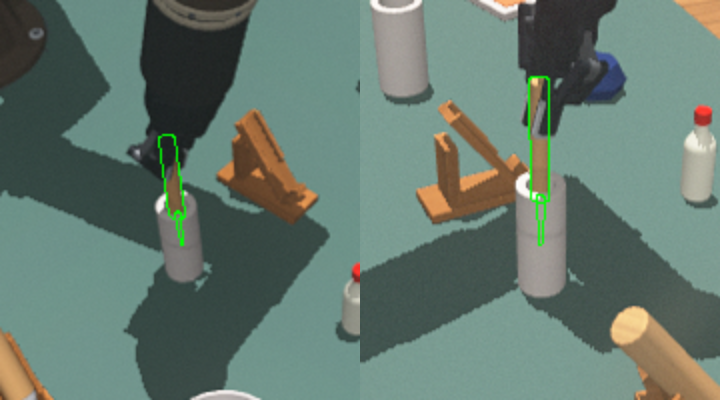

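The scriber is inside the bore and centred, with no contact force yet. I'll creep down from here.

Emit:
play_rows(plan=[[[0.5,0,2,0,0,0,10],[1,0,4,0,0,0,10],[1.6,0,6,0,0,0,10],[2.1,0,8,0,0,0,10],[2.1,0,8,0,0,0,10]]])

```text
clock: 10.35
eef_pos: [0.5455, -0.0832, 0.1942]
tcp_rot: [-0.0, 0.991, 0.032, -0.133]
wrist_force: [-0.1, -0.1, -1.0]
width: 0.19
finger_force: 58.6
```

Emit:
play_rows(plan=[[[0.3,0,1,0,0,0,10],[0.5,0,2,0,0,0,10],[0.8,0,3,0,0,0,10],[0.8,0,3,0,0,0,10]]])

```text
clock: 10.75
eef_pos: [0.5456, -0.0832, 0.1914]
tcp_rot: [-0.0, 0.991, 0.032, -0.133]
wrist_force: [-0.1, 0.1, -0.4]
width: 0.191
finger_force: 58.6
```

Emit:
play_rows(plan=[[[0.3,0,1,0,0,0,10],[0.5,0,2,0,0,0,10],[0.5,0,2,0,0,0,10]]])

```text
clock: 11.05
eef_pos: [0.5455, -0.0832, 0.1893]
tcp_rot: [-0.0, 0.991, 0.032, -0.133]
wrist_force: [0.0, 0.1, -0.8]
width: 0.199
finger_force: 58.6
```

Emit:
play_rows(plan=[[[0.3,0,1,0,0,0,10],[0.5,0,2,0,0,0,10],[0.5,0,2,0,0,0,10]]])

```text
clock: 11.35
eef_pos: [0.5454, -0.0832, 0.1872]
tcp_rot: [-0.0, 0.991, 0.032, -0.133]
wrist_force: [-0.0, -0.1, -0.4]
width: 0.189
finger_force: 58.6
```

Emit:
play_rows(plan=[[[0.3,0,1,0,0,0,10],[0.5,0,2,0,0,0,10],[0.5,0,2,0,0,0,10]]])

```text
clock: 11.65
eef_pos: [0.5454, -0.0832, 0.1852]
tcp_rot: [-0.0, 0.991, 0.032, -0.133]
wrist_force: [0.1, -0.1, -0.0]
width: 0.193
finger_force: 58.6
```

Emit:
play_rows(plan=[[[0.3,0,1,0,0,0,10],[0.5,0,2,0,0,0,10],[0.5,0,2,0,0,0,10]]])

```text
clock: 11.95
eef_pos: [0.5454, -0.0831, 0.1831]
tcp_rot: [-0.0, 0.991, 0.032, -0.133]
wrist_force: [0.5, -0.0, -1.4]
width: 0.196
finger_force: 58.6
```

Tip is at about 0.030 and still free. I'll continue down.

Emit:
play_rows(plan=[[[0.3,0,1,0,0,0,10],[0.5,0,2,0,0,0,10],[0.5,0,2,0,0,0,10]]])

```text
clock: 12.25
eef_pos: [0.5453, -0.0831, 0.1811]
tcp_rot: [-0.0, 0.991, 0.032, -0.133]
wrist_force: [0.2, 0.0, 0.2]
width: 0.197
finger_force: 58.6
```

Emit:
play_rows(plan=[[[0.3,0,1,0,0,0,10],[0.5,0,2,0,0,0,10],[0.5,0,2,0,0,0,10]]])

```text
clock: 12.55
eef_pos: [0.5453, -0.0831, 0.179]
tcp_rot: [-0.0, 0.991, 0.032, -0.133]
wrist_force: [0.2, -1.0, -0.6]
width: 0.195
finger_force: 58.6
```

Emit:
play_rows(plan=[[[0.3,0,1,0,0,0,10],[0.5,0,2,0,0,0,10],[0.5,0,2,0,0,0,10]]])

```text
clock: 12.85
eef_pos: [0.5452, -0.0831, 0.1769]
tcp_rot: [-0.0, 0.991, 0.032, -0.133]
wrist_force: [-0.0, 0.6, 0.2]
width: 0.199
finger_force: 58.6
```

Emit:
play_rows(plan=[[[0.3,0,1,0,0,0,10],[0.5,0,2,0,0,0,10],[0.5,0,2,0,0,0,10]]])

```text
clock: 13.15
eef_pos: [0.5452, -0.0831, 0.1749]
tcp_rot: [-0.0, 0.991, 0.031, -0.133]
wrist_force: [-0.0, 0.7, -1.9]
width: 0.19
finger_force: 58.6
```

Emit:
play_rows(plan=[[[0.3,0,1,0,0,0,10],[0.5,0,2,0,0,0,10],[0.5,0,2,0,0,0,10]]])

```text
clock: 13.45
eef_pos: [0.5451, -0.0831, 0.1728]
tcp_rot: [-0.0, 0.991, 0.032, -0.133]
wrist_force: [0.4, 0.8, -1.1]
width: 0.195
finger_force: 58.6
```

Emit:
play_rows(plan=[[[0.3,0,1,0,0,0,10],[0.5,0,2,0,0,0,10],[0.5,0,2,0,0,0,10]]])

```text
clock: 13.75
eef_pos: [0.5451, -0.0831, 0.1707]
tcp_rot: [-0.0, 0.991, 0.032, -0.133]
wrist_force: [0.3, 0.1, -0.2]
width: 0.196
finger_force: 58.6
```

Emit:
play_rows(plan=[[[0.3,0,1,0,0,0,10],[0.5,0,2,0,0,0,10],[0.5,0,2,0,0,0,10]]])

```text
clock: 14.05
eef_pos: [0.5452, -0.0831, 0.169]
tcp_rot: [-0.0, 0.991, 0.032, -0.133]
wrist_force: [0.1, 0.5, -0.2]
width: 0.195
finger_force: 58.9
```

Emit:
play_rows(plan=[[[0.3,0,1,0,0,0,10],[0.5,0,2,0,0,0,10],[0.5,0,2,0,0,0,10]]])

```text
clock: 14.35
eef_pos: [0.5456, -0.0832, 0.1684]
tcp_rot: [-0.0, 0.991, 0.032, -0.132]
wrist_force: [-1.1, 0.9, 9.5]
width: 0.195
finger_force: 59.9
```

Felt it seat at 9.5 N. I'll hold briefly, release, and retreat straight up along the handle.

Emit:
play_rows(plan=[[[0,0,0,0,0,0,10],[0,0,0,0,0,0,10],[0,0,0,0,0,0,10]]])

```text
clock: 14.65
eef_pos: [0.5456, -0.0832, 0.1684]
tcp_rot: [-0.0, 0.991, 0.032, -0.132]
wrist_force: [-1.2, 0.9, 9.9]
width: 0.194
finger_force: 59.9
```

Emit:
play_rows(plan=[[[-0.2,0,-0.7,0,0,0,17],[-0.2,0,-0.7,0,0,0,22],[-0.2,0,-0.7,0,0,0,30],[-0.2,0,-0.7,0,0,0,45],[-0.2,0,-0.7,0,0,0,60],[-0.2,0,-0.7,0,0,0,60],[-4,0,-15,0,0,0,60],[-12,0,-45,0,0,0,60],[-23,0,-85,0,0,0,60],[-36,0,-135,0,0,0,60],[-36,0,-135,0,0,0,60]]])

```text
clock: 15.75
eef_pos: [0.5484, -0.0849, 0.3135]
tcp_rot: [0.0, 0.991, 0.032, -0.127]
wrist_force: [0.1, 0.5, -0.0]
width: 0.705
finger_force: 0.0
```

Run:
```python
from held import *
axis_fit('scriber',[.5425,-.082,.012,0,0],out='h3.png')
x,c=None,None
import fit as F
ms={}
for n in('scene','side'): ms[n]=F.up(spotter.outline_of(n,'chisel')[0]['pixels'])
print(F.fit('chisel',ms,[.609,-.357,-.15]))
p,R=grasp(CH,.147,20,.08); print(p,rel(p,R)); print(rel(*st()))
q,R0=st(); print('up',rel(q+[0,0,.06],R0),np.round(robot.read_state()['joint_pos'],2))
```

```text
scene 0.6 [220. 174.] 217
side 0.91 [268. 202.] 426
scriber [ 0.5432 -0.0798  0.0145  0.0253  0.02  ] 0.789
(array([ 0.6093797 , -0.35680726, -0.13977042]), np.float64(0.15643645650111282))
[ 0.49654759 -0.34000448  0.23122892] [-43.4, 252.9, 86.3, -0.2, 7.1, 2.5]
[0.0, 0.0, 0.0, 0.0, 0.0, 0.0]
up [-15.9, -0.6, -57.8, 0.0, 0.0, 0.0] [ 0.18  0.29  0.01 -0.04 -1.56  1.46]
```

View pics/h3.png

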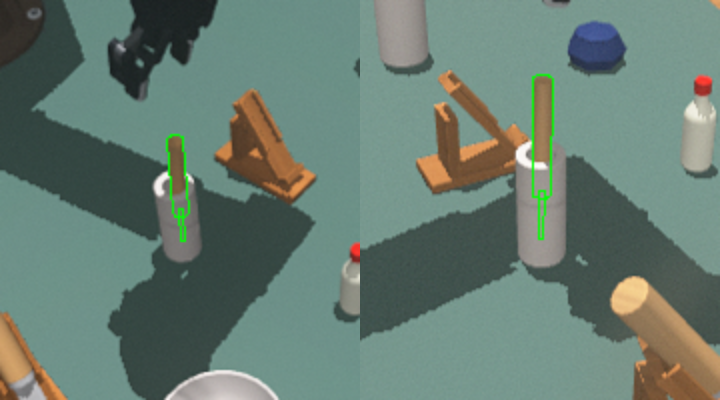

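The scriber stands seated, leaning only about 0.03 rad. Now to the chisel.

Emit:
play_rows(plan=[[[-4,30,0,0,0,0,85],[-10,70,5,0,0.5,0.3,85],[-18,115,12,0,1.5,0.8,85],[-26,160,25,0,3,1.4,85],[-34,200,45,0,4.5,2,85],[-40,235,65,-0.2,6,2.4,85],[-43,250,80,-0.2,7.1,2.5,85],[-43,253,86,-0.2,7.1,2.5,85],[-43,253,86,-0.2,7.1,2.5,85],[-43,253,86,-0.2,7.1,2.5,85],[-43,253,86,-0.2,7.1,2.5,85],[-43,253,86,-0.2,7.1,2.5,85]]])

```text
clock: 17.25
eef_pos: [0.4988, -0.3395, 0.2328]
tcp_rot: [0.013, 0.981, -0.074, 0.176]
wrist_force: [0.2, 0.0, 0.1]
width: 0.996
finger_force: 0.0
```

```bash
echo "CH=(np.array([.610,-.358,.03]),-.145)" >> mv.py
python3 - <<'E'
from mv import *
import fit as F
cur=st(); print(np.round(robot.read_state()['joint_pos'],2))
viewer.grab_frame('wrist'); r=spotter.outline_of('wrist','chisel'); print(r[0]['confidence'],r[0]['uv'])
print(F.fit('chisel',{'w':F.up(r[0]['pixels'])},[.61,-.358,-.145],lambda n,X:wproj(cur,X)))
for b in(.08,0): print(rel(*grasp(CH,.147,20,b)))
E
```

```text
[-0.31  0.1  -0.4  -0.08 -0.72  1.78]
0.59 [280.4, 220.3]
(array([ 0.61114133, -0.36144012, -0.1623345 ]), np.float64(0.04454968358409117))
[-1.1, 2.1, 1.1, 0.0, -0.1, -0.1]
[-1.6, 2.0, 81.1, 0.0, -0.1, -0.1]
```

Emit:
play_rows(plan=[[[-1,3,15,0,0,0,85],[-1,3,35,0,0,0,85],[-1,3,52,0,0,0,85],[-1,3,65,0,0,0,85],[-1,3,75,0,0,0,85],[-1,3,81,0,0,0,85],[-1,3,81,0,0,0,60],[-1,3,81,0,0,0,50],[-1,3,81,0,0,0,50]]])

```text
clock: 18.25
eef_pos: [0.5244, -0.3472, 0.1571]
tcp_rot: [0.013, 0.981, -0.075, 0.177]
wrist_force: [-0.6, -0.9, -0.1]
width: 0.583
finger_force: 0.0
```

Run:
```python
from mv import *
print(rel(*grasp(CH,.147,20)))
save('wrist','w3.png')
```

```text
[-0.5, -1.7, 0.9, 0.0, -0.1, -0.1]
```

View pics/w3.png

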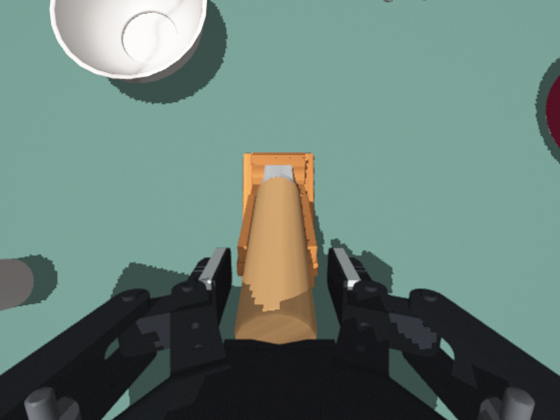

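The handle sits between the pads (pads at columns 231 and 329, handle centre about 277), so I'll shift −1 mm and grip.

Emit:
play_rows(plan=[[[0,-1,0,0,0,0,45],[0,-1,0,0,0,0,36],[0,-1,0,0,0,0,32],[0,-1,0,0,0,0,24],[0,-1,0,0,0,0,24],[0,-1,0,0,0,0,24],[0,-1,0,0,0,0,24],[0,-1,0,0,0,0,24]]], grip_force=80)

```text
clock: 19.1
eef_pos: [0.5242, -0.3462, 0.1567]
tcp_rot: [0.013, 0.981, -0.075, 0.176]
wrist_force: [-3.2, 1.8, 5.6]
width: 0.36
finger_force: 78.6
```

Run:
```python
from mv import *
p,R=st()
print(rel(p+[0,0,.05],R),rel(p+[0.0,0,.25],R))
q=place(np.array([.62,-.25]),.28,.147,-15,-.145); print(rel(*q))
# after yaw choice over wide pot relative to that pose
for y in (-.145,.3,.6): print(y,rel(*place(PW,.28,.147,-15,y),q))
```

```text
[17.4, -0.1, -46.9, 0.0, 0.0, 0.0] [86.9, -0.3, -234.4, 0.0, 0.0, 0.0]
[172.4, -110.0, -230.3, -0.0, -7.1, -0.1]
-0.145 [-177.8, -586.0, 47.7, 0.0, 0.0, 0.0]
0.3 [-178.0, -586.7, 47.7, -1.3, -0.0, -4.9]
0.6 [-178.2, -587.1, 47.8, -2.2, 0.0, -8.2]
```

Emit:
play_rows(plan=[[[4,0,-10,0,0,0,24],[10,0,-28,0,0,0,24],[17,0,-47,0,0,0,24],[27,0,-75,0,0,0,24],[40,-2,-105,0,-0.5,0,24],[55,-8,-135,0,-1.2,0,24],[75,-18,-162,0,-2,0,24],[95,-32,-185,0,-3,0,24],[115,-48,-203,0,-4,0,24],[135,-66,-216,0,-5,0,24],[152,-84,-224,0,-6,0,24],[165,-99,-229,0,-6.8,0,24],[172,-108,-230,0,-7.1,0,24],[172,-110,-230,0,-7.1,0,24],[172,-110,-230,0,-7.1,0,24]]])

```text
clock: 20.6
eef_pos: [0.6218, -0.2499, 0.4312]
tcp_rot: [-0.011, 0.988, -0.075, -0.132]
wrist_force: [0.3, -0.0, -1.1]
width: 0.36
finger_force: 79.2
```

Run:
```python
from mv import *
s=robot.read_state(); print(np.round(s['joint_pos'],2),s['wrist_force'])
print(rel(*place(np.array([.62,-.25]),.28,.147,-15,-.145)))
print(rel(*place(np.array([.61,.06]),.28,.147,-15,.08)))
print(rel(*place(PW,.24,.147,-15,.3)))
```

```text
[-0.1   0.47  0.55 -0.02 -1.91  1.52] [ 0.27793222 -0.00174346 -1.06880281]
[-0.6, 0.4, -1.5, -0.0, 0.0, -0.1]
[-55.5, -304.9, 13.9, -0.7, 0.0, -2.6]
[-171.8, -584.9, 87.4, -1.4, 0.0, -5.0]
```

Emit:
play_rows(plan=[[[-3,-15,1,-0.05,0,-0.2,24],[-9,-45,2,-0.1,0,-0.4,24],[-17,-85,4,-0.2,0,-0.7,24],[-25,-125,6,-0.3,0,-1.1,24],[-33,-165,8,-0.4,0,-1.5,24],[-41,-205,10,-0.5,0,-1.8,24],[-49,-245,12,-0.6,0,-2.1,24],[-55,-285,14,-0.7,0,-2.5,24],[-64,-325,16,-0.8,0,-2.8,24],[-78,-365,20,-0.9,0,-3.2,24],[-95,-405,28,-1,0,-3.5,24],[-112,-445,40,-1.1,0,-3.9,24],[-129,-485,54,-1.2,0,-4.2,24],[-146,-523,68,-1.3,0,-4.5,24],[-160,-555,79,-1.4,0,-4.8,24],[-168,-575,85,-1.4,0,-5,24],[-172,-585,87,-1.4,0,-5,24],[-172,-585,87,-1.4,0,-5,24],[-172,-585,87,-1.4,0,-5,24],[-172,-585,87,-1.4,0,-5,24]]])

```text
clock: 22.6
eef_pos: [0.5245, 0.3554, 0.3945]
tcp_rot: [0.021, 0.98, 0.147, -0.13]
wrist_force: [-0.0, 0.5, -1.0]
width: 0.358
finger_force: 79.4
```

Run:
```python
from mv import *
s=robot.read_state(); print(np.round(s['joint_pos'],2),s['wrist_force'])
print(rel(*place(PW,.24,.147,-15,.3)))
print(rel(*place(PW,.155,.147,-15,.3)))
from held import *
axis_fit('chisel',[*PW,.24,0,0],out='h4.png')
```

```text
[ 0.83  0.4   0.4  -0.13 -1.8   1.03] [-0.04682159  0.52884937 -0.97185246]
[0.4, -1.6, 1.7, 0.0, 0.0, -0.0]
[22.6, -1.8, 83.7, 0.0, 0.0, -0.0]
scene 0.91 [336.  29.] 448
chisel [ 0.5221  0.3563  0.2433 -0.0309  0.0243] 0.284
```

View pics/h4.png

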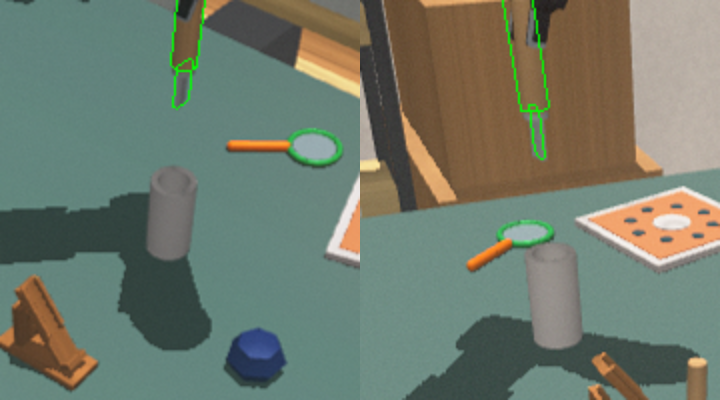

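The chisel hangs upright with its tip above the wide pot's mouth. I'll lower it to just above the rim and recheck numerically.

Emit:
play_rows(plan=[[[4,-1.7,14,0,0,0,24],[11,-1.7,40,0,0,0,24],[17,-1.7,63,0,0,0,24],[21,-1.7,78,0,0,0,24],[22.5,-1.7,83.5,0,0,0,24],[22.5,-1.7,83.5,0,0,0,24]]])

```text
clock: 23.4
eef_pos: [0.5234, 0.3578, 0.3068]
tcp_rot: [0.021, 0.98, 0.148, -0.131]
wrist_force: [0.1, 0.4, -1.1]
width: 0.354
finger_force: 79.4
```

Run:
```python
from held import *
print(rel(*place(PW,.155,.147,-15,.3)))
axis_fit('chisel',[*PW,.155,0,0])
ms={}
for n in('scene','side'):
    r=spotter.outline_of(n,'pot_wide'); print(n,r[0]['confidence'],r[0]['uv']); ms[n]=F.up(r[0]['pixels'])
print(F.fit('pot_wide',ms,PW))
```

```text
[0.1, 1.0, -1.1, 0.0, 0.0, -0.0]
scene 0.65 [334.  56.] 443
side 0.9 [188.  74.] 799
chisel [0.5205 0.3541 0.1522 0.0088 0.0588] 0.701
scene 0.56 [327.3, 101.5]
side 0.92 [195.3, 148.1]
(array([0.52249016, 0.35522583]), np.float64(0.1541852721234026))
```

Emit:
play_rows(plan=[[[4,0,12,0,0,0,24],[8,0,26,0,0,0,24],[12,0,41,0,0,0,24],[14,0,48,0,0,0,24],[14,0,48,0,0,0,24]]])

```text
clock: 24.2
eef_pos: [0.5236, 0.3579, 0.2551]
tcp_rot: [0.022, 0.98, 0.148, -0.132]
wrist_force: [0.0, -0.2, -2.0]
width: 0.354
finger_force: 79.4
```

Emit:
play_rows(plan=[[[2,0,7.5,0,0,0,24],[4,0,15,0,0,0,24],[6.5,0,24,0,0,0,24],[9,0,33,0,0,0,24],[9,0,33,0,0,0,24]]])

```text
clock: 24.7
eef_pos: [0.5236, 0.3579, 0.2212]
tcp_rot: [0.021, 0.98, 0.148, -0.132]
wrist_force: [-0.2, 0.3, -2.2]
width: 0.358
finger_force: 79.4
```

Emit:
play_rows(plan=[[[1.3,0,4.8,0,0,0,24],[2.6,0,9.7,0,0,0,24],[3.9,0,14.5,0,0,0,24],[3.9,0,14.5,0,0,0,24]]])

```text
clock: 25.1
eef_pos: [0.5239, 0.3581, 0.2072]
tcp_rot: [0.021, 0.98, 0.148, -0.131]
wrist_force: [-0.5, -0.4, -1.7]
width: 0.354
finger_force: 79.4
```

Emit:
play_rows(plan=[[[0.5,0,2,0,0,0,24],[1,0,4,0,0,0,24],[1,0,4,0,0,0,24]]])

```text
clock: 25.4
eef_pos: [0.5241, 0.3582, 0.2038]
tcp_rot: [0.021, 0.98, 0.148, -0.131]
wrist_force: [1.5, -0.4, -1.2]
width: 0.353
finger_force: 79.4
```

Run:
```python
from held import *
s=robot.read_state(); print(np.round(s['wrist_force'],2),np.round(s['ft_torque'],2))
axis_fit('chisel',[*PW,.053,0,0])
```

```text
[ 1.48 -0.41 -1.23] [ 0.29 -0.93  0.02]
side 0.79 [193. 109.] 453
chisel [ 0.5225  0.3651  0.0778 -0.0837 -0.4048] 0.37
```

Run:
```python
from mv import *
for i in range(4):
    s=robot.read_state(); print(np.round(s['eef_pos'],4),np.round(s['wrist_force'],2),np.round(s['ft_torque'],2)); viewer.grab_frame('wrist')
```

```text
[0.5243 0.3583 0.2041] [ 1.42  0.6  -2.46] [ 0.32 -0.95 -0.04]
[0.5242 0.3583 0.2041] [-0.12  0.89 -0.85] [ 0.25 -0.94  0.02]
[0.5243 0.3583 0.2041] [ 0.82 -0.3  -2.1 ] [ 0.26 -0.94 -0.01]
[0.5242 0.3583 0.2041] [ 0.08 -0.55 -0.42] [ 0.3  -0.97  0.01]
```

No contact yet; I'll creep on in small steps.

Emit:
play_rows(plan=[[[0.5,0,2,0,0,0,24],[1,0,4,0,0,0,24],[1.6,0,6,0,0,0,24],[1.6,0,6,0,0,0,24]]])

```text
clock: 26.2
eef_pos: [0.524, 0.3581, 0.1972]
tcp_rot: [0.021, 0.98, 0.148, -0.131]
wrist_force: [0.4, 0.3, -1.1]
width: 0.353
finger_force: 79.4
```

Emit:
play_rows(plan=[[[0.3,0,1,0,0,0,24],[0.5,0,2,0,0,0,24],[0.8,0,3,0,0,0,24],[0.8,0,3,0,0,0,24]]])

```text
clock: 26.6
eef_pos: [0.5241, 0.3581, 0.1945]
tcp_rot: [0.021, 0.98, 0.148, -0.131]
wrist_force: [-0.4, -0.5, -1.6]
width: 0.357
finger_force: 79.4
```

Emit:
play_rows(plan=[[[0.3,0,1,0,0,0,24],[0.5,0,2,0,0,0,24],[0.5,0,2,0,0,0,24]]])

```text
clock: 26.9
eef_pos: [0.524, 0.3581, 0.1924]
tcp_rot: [0.021, 0.98, 0.148, -0.131]
wrist_force: [0.8, 0.3, -2.3]
width: 0.354
finger_force: 79.4
```

Emit:
play_rows(plan=[[[0.3,0,1,0,0,0,24],[0.5,0,2,0,0,0,24],[0.8,0,3,0,0,0,24],[0.8,0,3,0,0,0,24]]])

```text
clock: 27.3
eef_pos: [0.524, 0.3581, 0.1893]
tcp_rot: [0.021, 0.98, 0.148, -0.131]
wrist_force: [-0.1, 2.1, -1.0]
width: 0.354
finger_force: 79.4
```

Emit:
play_rows(plan=[[[0.3,0,1,0,0,0,24],[0.5,0,2,0,0,0,24],[0.5,0,2,0,0,0,24]]])

```text
clock: 27.6
eef_pos: [0.524, 0.3581, 0.1872]
tcp_rot: [0.021, 0.98, 0.148, -0.131]
wrist_force: [-0.2, -0.4, -1.7]
width: 0.358
finger_force: 79.4
```

Emit:
play_rows(plan=[[[0.3,0,1,0,0,0,24],[0.5,0,2,0,0,0,24],[0.5,0,2,0,0,0,24]]])

```text
clock: 27.9
eef_pos: [0.524, 0.3581, 0.1852]
tcp_rot: [0.021, 0.98, 0.148, -0.131]
wrist_force: [0.1, 0.7, -1.4]
width: 0.356
finger_force: 79.4
```

Emit:
play_rows(plan=[[[0.3,0,1,0,0,0,24],[0.5,0,2,0,0,0,24],[0.5,0,2,0,0,0,24]]])

```text
clock: 28.2
eef_pos: [0.5239, 0.3581, 0.1831]
tcp_rot: [0.021, 0.98, 0.148, -0.131]
wrist_force: [0.1, 0.3, -2.3]
width: 0.356
finger_force: 79.4
```

Emit:
play_rows(plan=[[[0.3,0,1,0,0,0,24],[0.5,0,2,0,0,0,24],[0.5,0,2,0,0,0,24]]])

```text
clock: 28.5
eef_pos: [0.5239, 0.358, 0.181]
tcp_rot: [0.021, 0.98, 0.148, -0.131]
wrist_force: [-0.3, 0.1, -1.9]
width: 0.359
finger_force: 79.4
```

Emit:
play_rows(plan=[[[0.3,0,1,0,0,0,24],[0.5,0,2,0,0,0,24],[0.5,0,2,0,0,0,24]]])

```text
clock: 28.8
eef_pos: [0.5243, 0.3582, 0.1806]
tcp_rot: [0.021, 0.98, 0.148, -0.13]
wrist_force: [-1.0, -0.8, 6.2]
width: 0.355
finger_force: 80.0
```

Emit:
play_rows(plan=[[[0.3,0,1,0,0,0,24],[0.5,0,2,0,0,0,24],[0.5,0,2,0,0,0,24]]])

```text
clock: 29.1
eef_pos: [0.5246, 0.3583, 0.1805]
tcp_rot: [0.02, 0.98, 0.149, -0.129]
wrist_force: [-2.6, -1.0, 16.2]
width: 0.356
finger_force: 80.7
```

Seated at 16 N. I'll ease off to about 8 N, hold, and release.

Emit:
play_rows(plan=[[[-0.5,0,-2,0,0,0,24],[-0.5,0,-2,0,0,0,24],[-0.5,0,-2,0,0,0,24],[-0.5,0,-2,0,0,0,24]]])

```text
clock: 29.5
eef_pos: [0.5244, 0.3583, 0.1806]
tcp_rot: [0.021, 0.98, 0.148, -0.13]
wrist_force: [-0.3, -0.5, 8.8]
width: 0.352
finger_force: 79.7
```

Emit:
play_rows(plan=[[[0,0,0,0,0,0,30],[0,0,0,0,0,0,35],[0,0,0,0,0,0,42],[0,0,0,0,0,0,55],[0,0,0,0,0,0,70],[0,0,0,0,0,0,80],[0,0,0,0,0,0,80],[-4,0,-15,0,0,0,80],[-12,0,-45,0,0,0,80],[-23,0,-85,0,0,0,80],[-36,0,-135,0,0,0,80],[-36,0,-135,0,0,0,80],[-36,0,-135,0,0,0,80],[-36,0,-135,0,0,0,80]]])

```text
clock: 30.9
eef_pos: [0.5241, 0.3584, 0.3188]
tcp_rot: [0.021, 0.98, 0.148, -0.131]
wrist_force: [0.9, 0.1, -0.1]
width: 0.938
finger_force: 0.0
```

Run:
```python
from held import *
s=robot.read_state(); print(s['eef_pos'],s['width'],s['finger_force'])
a=axis_fit('chisel',[*PW,.027,0,0]); b=axis_fit('scriber',[*PN,.0145,0,0])
```

```text
[0.52406656 0.35837684 0.31879176] 0.9384530853245022 0.0
scene 0.72 [332.  77.] 401
side 0.65 [192. 109.] 524
chisel [ 0.5227  0.3599  0.0298 -0.0116 -0.0031] 0.697
scene 0.57 [221. 171.] 183
side 0.67 [269. 202.] 418
scriber [ 0.5434 -0.0794  0.0155  0.0246  0.0199] 0.877
```

Both tools stand in their pots, released and nearly vertical, with the gripper clear. Handing in.

```bash
python3 -c "
from plant import robot
print(robot.finish_job())"
```

```text
the job is handed in; nothing more can be done
None
```

I lowered the scriber into the narrow pot and then the chisel into the wide pot, each until I felt it seat on the cork. Both are released and standing within about 0.03 rad of vertical by camera fit, and the job is handed in; the hand-in call returned no verdict.

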